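Stamp the signet ring on the treadle press

ROBOT

A 7-joint arm with a two-finger parallel gripper is mounted at the origin on the work surface. World frame = base frame: x ahead of the robot, y to its left, z up, the work surface at z = 0. Lengths are in m, angles in rad, forces in N, time in s.
With the tool pointing down it reaches from about 0.425 to 0.925 m from the base axis. Payload 6.8 kg.
Tool frame: the origin (TCP) lies on the front face of the gripper's body, between the roots of the fingers; the fingertips stand 73 mm ahead of it and the grasp point (between the pads) lies r.pinch_z ahead of it (r.pinch_z is the distance from the TCP to the grasp point, in m); z points along the fingers, y is the direction in which the jaws open and shut (so a half turn about z gives the same grasp; the last joint's range is limited). The gripper opens to 85 mm and grips with 20 to 120 N. Pads are 22 mm wide; open, the fingers measure 114 mm over their backs; the gripper's body (76 mm by 85 mm) begins 54 mm behind the grasp point. The pads swing forward as they close: fully open they stand 13 mm farther back than shut.
Start: joints at [1.199, 0.477, 0.022, 1.555, -0.011, 1.109, -0.083], TCP at [0.176, -0.652, 0.304] pointing down, gripper open.
Joint ranges: [-2.96, 2.96], [-0.34, 2.1], [-1.41, 1.46], [0.24, 2.44], [-1.37, 4.51], [0.17, 1.92], [-2.96, 2.96]. Speed limits (rad/s): [2.39, 2.39, 3.14, 3.14, 3.14, 3.14, 3.14].

INTERFACE

Orientations are given as a rotation vector (axis times angle).
In Python, from bench import readout, grab_frame, r, search_frame, masks_of, tip_of gives the robot as it stands.
- The arm moves only by the tool step_arm, never from a script. Its argument "commands" is a list of rows, each a list of 7 numbers: the shift along the tool's x, y, z as a fraction of full scale, then the turn, a rotation vector about the tool's x, y, z as a fraction of full scale, then the gripper's target within -1 to 1 (shut at 1, half-way at 0, fully open at -1). In form: [[tx, ty, tz, ax, ay, az, hand], ...]. A call has exactly 10 rows; each row is the pose to reach, as a shift and turn from the pose measured when the call began, along the tool's axes at that moment, turning the shorter way round; what a row does not reach only later rows make up. Full scale, the value 1, is 500 mm for a shift and 360 degrees for a turn. A row lasts 1/8 s, in which the tool goes at most 62.5 mm and 10.7 degrees, less where a joint would pass 70% of its speed; a pose out of reach is approached as far as the arm can. A call with a number of a shift or a turn outside -1 to 1 is refused whole. A call with a gripper value outside its range is refused whole. The fingers move at their own pace and stop on an object; "newtons" is the grip in N (left out, the last holds). Time passes only in rows, so rows that repeat a pose let the fingers close, or fill a call up. It gives the time, the measured TCP pose, the force and the opening at its end, in the units of the state.
- readout.get_obs(): the state, without advancing time (a new reading comes with each control period).
- grab_frame(name): name is "side" or "top" or "wrist"; returns a dict with "img" (384x512x3 uint8, red, green, blue), "K" (3x3 intrinsics, pixels), "world_to_cam" (4x4, takes a point from world to camera coordinates). Camera axes: x right, y down, z forward; pixel columns grow to the right and rows downward; lengths in m; the calibration is good to about 2 mm. A picture is of the moment at which its call begins. There is no depth.
- r.hand_in(): hands the job in, once; it reports no verdict.
Trained networks look in a picture, given as the dict that the camera call returned (one of the last four; its "shot" number tells which), for a name from the list of things; names that differ only in an ending like _2 or _b are one class to them, and where a whole thing is asked for, a point or a joint stands for the part that bears it (a point fixed in the world has none). Each returns a list of dicts, best first, with "p" (0 to 1); they miss things now and then, are a little off and sometimes report something else, mostly with a low value. They report only what shows in the picture. A call takes as long as a camera call.
- search_frame(thing, picture): "extent" ([centre column, centre row, width, height] in pixels, round what is visible of it).
- masks_of(thing, picture): "pixels" (384x512 bool, what is visible of it) and "extent" ([centre column, centre row, width, height] in pixels, round what is visible of it).
- tip_of(thing, picture): "point" ([column, row] in pixels: a listed point, or the origin of a listed thing).
The state is a dict: "clock": time; "joints": joint angles; "qvel": joint speeds; "tau": joint torques, N m; "tcp_pos": TCP position; "orientation": TCP orientation; "contact_force": force on the tool from outside, world axes, zero at the start; "moment": the same for the moment, N m; "grip_width": finger opening in m.
Only numpy, scipy, OpenCV 4.12 (cv2) and the standard library are available. Lean on these libraries where they do the work, as an engineer would, in place of code of your own. Each camera call takes 0.05 s, during which the arm holds its last target. There are 200 camera calls.

TASK

On the small bench press, swing the ring holder round by its upright wooden grip until the flat face of the signet ring looks squarely at the punch (the arm then points at the raised rib at the front of the bed). Only then press the treadle right down to its stop, hold it there for about a second to stamp the ring, and let it spring fully back up. Leave the holder lined up, and leave the other things on the bench where they are.

Things in the scene. Friction and masses are not known exactly. Their poses are not given: they have to be found in the camera images.
- press: the press: grey steel bed 250 (x) by 300 (y) by 14 mm, fixed to the bench, front edge 130 mm before the origin; origin at the bench under the middle of the bed; x to the press's back, y to its left, z up. A low grey housing (60 mm high) runs along the back, with a dark guide block (44 mm wide, top 80 mm high) for the punch. Ring holder on the left half, treadle on the right half
- holder_axis (a point): point on the vertical turning axis of the ring holder, on top of the bed (14 mm above the bench), 90 mm to the left of the press's origin. The holder is a steel disc 68 mm across with a radial arm 14 mm wide, and in its middle a dark spindle 18 mm thick, its top 76 mm above the bench, which carries the brass signet ring
- handle_top (a point): centre of the top of the upright wooden grip at the end of the holder's arm: a round pin 16 mm in diameter and 52 mm tall, its top 79 mm above the bench, 85 mm from the turning axis; the arm below it reaches 27 mm above the bench
- ring_face (a point): centre of the signet ring's flat brass face (17 mm wide, 15 mm high), 15 mm from the turning axis on the side away from the arm, 59 mm above the bench
- index_mark (a point): top of the raised steel rib on the front of the bed (22 mm long, 5 mm wide, 8 mm high, 22 mm above the bench at its top), 117 mm straight in front of the turning axis; the arm's nib points at it when the ring faces the punch
- treadle_pad (a point): middle of the treadle's ribbed black rubber pad, on top; moves with the treadle, a steel plate 135 mm long, 66 mm wide, hinged at its back end (hinge along the press's y, 60 mm behind, 90 mm right of, 34 mm above the press's origin), 105 mm behind this point. At rest it slopes up to the front by 0.30 rad (point 73 mm above the bench); at its stop it is level (point 42 mm)
- ring_holder (a joint): turn of the ring holder in rad: 0 when the ring faces the punch and the arm points straight to the front at the rib; grows clockwise seen from above (the grip goes from the front towards the press's left side); range -0.7 to 1.8; a light friction holds it where it is left (about 1.2 N at the grip)
- treadle (a joint): how far the treadle is pressed, in rad: 0 up, 0.30 at the stop; a spring returns it (about 6 N at the pad to start, 13 N at the stop)
- tumbler: bystander: open glass tumbler, 68 mm across, 105 mm tall, origin at the centre of its underside
- jar: bystander: white plastic jar, 56 mm across, 70 mm tall, origin at the centre of its underside
- file_block: bystander: wooden block 55 x 60 x 65 mm with upright files in it, 140 mm tall in all, origin at the centre of its underside
- hammer: bystander: small hammer lying on the bench in front of the press, 200 mm long, handle to its own -x; origin at its underside
- punch_tip (a point): tip of the horizontal steel punch (9 mm thick, axis 59 mm above the bench), 45 mm behind the holder's axis at rest; it comes 28 mm forward as the treadle is pressed

How it is judged:
By the outcome, as a careful person would: the job done as asked, in the order asked, and still so for the second after the job is handed in, with the robot touching nothing.
It also fails if it takes over 48 s, if anything falls off the work surface, if the arm or the gripper's body presses on something with over 40 N, if the wrist force passes 120 N, or if a joint passes its speed limit or range.

## Working session

There is one attempt and no reset: what is moved stays moved. The work goes in short steps, Python scripts to look and compute and a tool call to move; the robot and the scene stay as the last step left them, time stands still between calls to the robot, and variables do not carry over. Pictures are saved under pics/ and viewed, about 8 in all and at most 12, crops included, and the job is handed in when it is done.

Besides the shell and the picture viewer there is one more tool, called after "Emit:" as name(argument=value, ...) on one line, values as JSON. step_arm: Moves the arm, as the interface text tells. Its arguments: {"type":"object","properties":{"commands":{"type":"array"},"newtons":{"type":"number"}},"required":["commands"]}

```bash
mkdir -p pics; cat > h.py <<'E'
import numpy as np, cv2
from bench import readout, grab_frame, r, search_frame, masks_of, tip_of
def ray(f,p):
    W=np.array(f["world_to_cam"]);K=np.array(f["K"]);R=W[:3,:3]
    d=R.T@np.linalg.solve(K,[p[0],p[1],1]);o=-R.T@W[:3,3];return o,d
def at_z(f,p,z):
    o,d=ray(f,p);return o+d*(z-o[2])/d[2]
def tri(obs):
    A=0;b=0
    for f,p in obs:
        o,d=ray(f,p);d/=np.linalg.norm(d);M=np.eye(3)-np.outer(d,d);A=A+M;b=b+M@o
    return np.linalg.solve(A,b)
def proj(f,X):
    W=np.array(f["world_to_cam"]);c=np.array(f["K"])@(W[:3,:3]@X+W[:3,3]);return c[:2]/c[2]
def save(f,n): cv2.imwrite("pics/"+n,cv2.cvtColor(f["img"],cv2.COLOR_RGB2BGR))
E
cat > a.py <<'E'
from h import *
Z=dict(press=0,holder_axis=.014,handle_top=.079,ring_face=.059,index_mark=.022,treadle_pad=.073,punch_tip=.059,tumbler=0,jar=0,file_block=0,hammer=0)
F={n:grab_frame(n) for n in("side","top")}
for n in F: save(F[n],n+"1.png")
for t,z in Z.items():
    for n in F:
        l=tip_of(t,F[n])
        for e in l[:2]: print(t,n,round(e["p"],2),np.round(e["point"],1),np.round(at_z(F[n],e["point"],z),3))
o=readout.get_obs();print(o,r.pinch_z)
a=np.hstack([F["side"]["img"],F["top"]["img"]])
E
python3 a.py
```

```text
press side 0.74 [241.4 217.1] [0.541 0.093 0.   ]
press top 0.6 [246.9 200.4] [0.542 0.092 0.   ]
holder_axis side 0.92 [237.2 189.5] [0.573 0.176 0.014]
holder_axis side 0.61 [139.8 224.3] [0.33  0.169 0.014]
holder_axis top 0.63 [211.8 193.4] [0.56  0.176 0.014]
handle_top side 0.56 [203.1 154. ] [0.53  0.27  0.079]
handle_top side 0.15 [139.4 221.1] [0.321 0.099 0.079]
handle_top top 0.68 [278.6 231.3] [0.471 0.021 0.079]
handle_top top 0.64 [172.8 206.2] [0.531 0.257 0.079]
ring_face side 0.95 [237.2 176.8] [0.569 0.165 0.059]
ring_face side 0.45 [225.  221.5] [0.474 0.035 0.059]
ring_face top 0.9 [215.6 189. ] [0.569 0.163 0.059]
index_mark side 0.97 [184.6 192.9] [0.454 0.217 0.022]
index_mark side 0.28 [223.9 221.9] [0.489 0.075 0.022]
index_mark top 0.56 [189.5 238. ] [0.455 0.229 0.022]
treadle_pad side 0.95 [224.3 221.1] [0.467 0.022 0.073]
treadle_pad top 0.77 [276.2 229.4] [0.475 0.026 0.073]
punch_tip side 0.49 [247.8 172.4] [0.6   0.169 0.059]
punch_tip top 0.54 [215.6 174.8] [0.602 0.162 0.059]
tumbler side 0.9 [257.6 146.7] [0.732 0.352 0.   ]
tumbler side 0.5 [240.8 
[... 426 characters left out ...]
333 0.193 0.   ]
{'clock': 1.2, 'joints': array([ 1.19891519,  0.47699751,  0.02240579,  1.55539856, -0.0114943 ,
        1.1092793 , -0.0830865 ]), 'qvel': array([-0.00035525, -0.00245421,  0.0007578 , -0.00058941, -0.00064734,
        0.0005928 ,  0.00058529]), 'tau': array([-1.98795797e-04, -5.96333706e+01,  1.60584971e+00, -2.81542844e+01,
        1.24386823e-02,  1.87792808e-03,  1.26846604e-05]), 'tcp_pos': array([ 0.17600149, -0.65167248,  0.3039103 ]), 'orientation': array([3.11426685e+00, 4.13124610e-01, 2.43068032e-05]), 'contact_force': array([-0.03399365, -0.41637975,  0.0807436 ]), 'moment': array([ 0.04337653, -0.01379574, -0.03458636]), 'grip_width': 0.0854676256597578} 0.0539
```

```bash
python3 - <<'E'
import cv2,numpy as np
s=cv2.imread("pics/side1.png");t=cv2.imread("pics/top1.png")
a=s[110:320,110:380];b=t[100:310,110:380]
cv2.imwrite("pics/c1.png",np.hstack([cv2.resize(a,(400,311)),cv2.resize(b,(400,311))]))
cv2.imwrite("pics/c1.png",cv2.resize(b,(800,600)) )
E
cat >b.py <<'E'
E

```

```text
(no output)
```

View pics/c1.png

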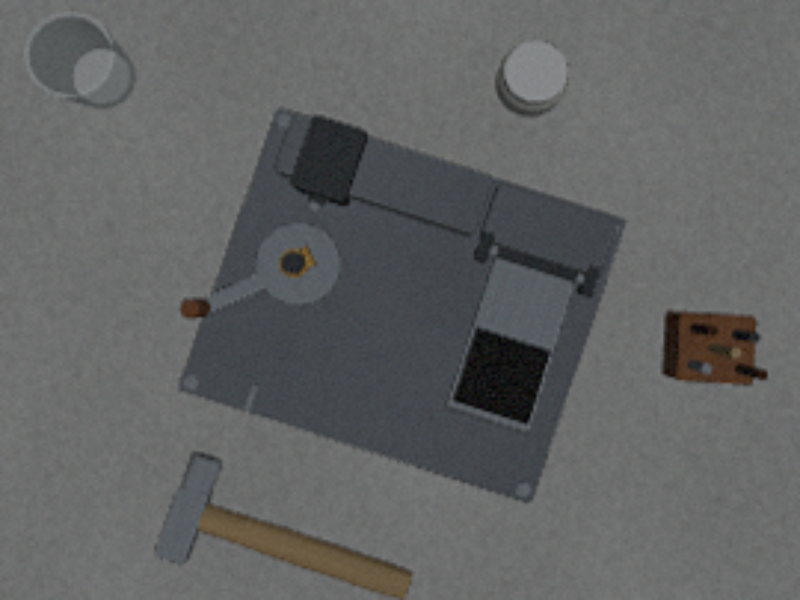

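View pics/side1.png

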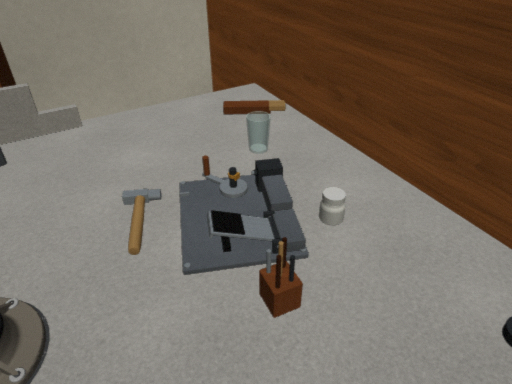

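The top view shows the press yawed about -17°, the arm pointing left-front (grip near crop 195,308), the rib at (252,398) and the pad at (500,375). The second picture, from the side, agrees with this. The jar and glass are well clear.

```bash
cat > fit.py <<'E'
from h import *
from scipy.optimize import least_squares
f=grab_frame("top"); s=grab_frame("side")
C=[((280,108),(.12,.15)),((625,218),(.12,-.15)),((530,502),(-.13,-.15)),((180,390),(-.13,.15))]
obs=[(f,(110+x/2.963,100+y/2.857),np.array([*b,.014]),1) for (x,y),b in C]
for n,X in dict(press=(0,0,0),index_mark=(-.117,.09,.022),treadle_pad=(-.0445,-.09,.073),holder_axis=(0,.09,.014)).items():
    for g in(f,s):
        e=tip_of(n,g)
        if e and e[0]["p"]>.5: obs.append((g,e[0]["point"],np.array(X),.5))
def T(q,X): c,s_=np.cos(q[2]),np.sin(q[2]);return np.array([q[0]+c*X[0]-s_*X[1],q[1]+s_*X[0]+c*X[1],X[2]])
fun=lambda q:np.concatenate([w*(proj(g,T(q,X))-p) for g,p,X,w in obs])
R=least_squares(fun,[.54,.09,-.3],loss="soft_l1");q=R.x
print("press",q,np.round(R.fun,1))
ax=T(q,np.array([0,.09,.014]));print("axis",ax)
hp=[];
for g in(f,s):
    for e in tip_of("handle_top",g):
        P=at_z(g,e["point"],.079);d=P-ax;print("handle",round(e["p"],2),P,np.hypot(*d[:2]),"angle",np.arctan2(d[1],d[0])-q[2])
for a in(0,.9,1.0,1.1,1.2): print(a,T(q,np.array([-.085*np.cos(a),.09+.085*np.sin(a),.079])))
print("pad",T(q,np.array([-.0445,-.09,.073])))
E
python3 fit.py
```

```text
press [ 0.53307343  0.09281127 -0.33424573] [-1.5 -0.7  0.5 -0.2  0.5  0.2 -1.3 -0.1 -1.1  1.9  1.  -0.1  0.9  1.2
 -0.1  1.6 -0.5  0.1  0.7 -0.6 -0.3 -0.8]
axis [0.56259854 0.1778305  0.014     ]
handle 0.62 [0.53375495 0.2587676  0.079     ] 0.08592303019590163 angle 2.2473807083438206
handle 0.93 [0.53832721 0.25928606 0.079     ] 0.0849947380441688 angle 2.1946355238579236
0 [0.4823026  0.20571532 0.079     ]
0.9 [0.53452872 0.25806194 0.079     ]
1.0 [0.54267873 0.26046343 0.079     ]
1.1 [0.55102777 0.26203927 0.079     ]
1.2 [0.55949243 0.26277372 0.079     ]
pad [0.46151104 0.02239058 0.073     ]
```

```bash
cat > go.py <<'E'
import sys
from h import *
from scipy.spatial.transform import Rotation as Ro
def go(x,y,z,yaw):
    o=readout.get_obs();R=Ro.from_rotvec(o["orientation"])
    t=Ro.from_euler("z",yaw)*Ro.from_euler("x",np.pi)
    print("pos",np.round(o["tcp_pos"],4),"shift",np.round(R.inv().apply(np.array([x,y,z])-o["tcp_pos"])/.5,4),"turn",np.round((R.inv()*t).as_rotvec()/2/np.pi,4))
if __name__=="__main__": go(*map(float,sys.argv[1:]))
E
python3 go.py .62 -.22 .30 1.1
```

```text
pos [ 0.176  -0.6517  0.3039] shift [ 1.0824 -0.602   0.0078] turn [ 0.      0.     -0.1331]
```

Emit:
step_arm(commands=[[0.1,-0.06,0,0,0,-0.014,-1],[0.2,-0.12,0,0,0,-0.028,-1],[0.3,-0.18,0,0,0,-0.042,-1],[0.4,-0.24,0,0,0,-0.056,-1],[0.5,-0.3,0,0,0,-0.07,-1],[0.6,-0.36,0,0,0,-0.084,-1],[0.7,-0.42,0,0,0,-0.098,-1],[0.8,-0.48,0,0,0,-0.112,-1],[0.9,-0.54,0,0,0,-0.126,-1],[1.0,-0.6,0,0,0,-0.133,-1]], newtons=30)

```text
clock: 3.05
tcp_pos: [0.5816, -0.2305, 0.3041]
orientation: [2.677, 1.643, 0.0]
contact_force: [0.4, -0.7, 0.3]
grip_width: 0.0854
```

```bash
python3 go.py .52 .235 .26 1.887; python3 -c "
from h import *;print(readout.get_obs()['joints'])"
```

```text
pos [ 0.5816 -0.2305  0.3041] shift [ 0.7742 -0.5315  0.0879] turn [ 1.000e-04  1.000e-04 -1.251e-01]
[ 0.52984353  0.41828843 -0.33691593  1.66120197  0.15257399  1.08743493
 -0.32110879]
```

Emit:
step_arm(commands=[[0.09,-0.06,0.01,0,0,-0.014,-1],[0.18,-0.12,0.02,0,0,-0.028,-1],[0.27,-0.18,0.03,0,0,-0.042,-1],[0.36,-0.24,0.04,0,0,-0.056,-1],[0.45,-0.3,0.05,0,0,-0.07,-1],[0.54,-0.36,0.06,0,0,-0.084,-1],[0.63,-0.42,0.07,0,0,-0.098,-1],[0.71,-0.48,0.08,0,0,-0.112,-1],[0.774,-0.531,0.088,0,0,-0.125,-1],[0.774,-0.531,0.088,0,0,-0.125,-1]])

```text
clock: 4.3
tcp_pos: [0.5186, 0.2388, 0.2601]
orientation: [-1.836, -2.548, -0.002]
contact_force: [0.4, -1.1, 0.1]
grip_width: 0.0854
```

```bash
python3 - <<'E'
from h import *
f=grab_frame("wrist");save(f,"w1.png")
for t,z in dict(handle_top=.079,holder_axis=.014,ring_face=.059,index_mark=.022,punch_tip=.059,treadle_pad=.073).items():
    for e in tip_of(t,f)[:2]: print(t,round(e["p"],2),np.round(e["point"]),np.round(at_z(f,e["point"],z),4))
o=readout.get_obs();print(o["tcp_pos"],o["orientation"],o["joints"])
E
```

```text
handle_top 0.98 [272. 171.] [0.5283 0.2546 0.079 ]
holder_axis 0.76 [273. 234.] [0.5599 0.177  0.014 ]
ring_face 0.9 [281. 272.] [0.5697 0.1636 0.059 ]
index_mark 0.76 [180. 166.] [0.4542 0.2179 0.022 ]
punch_tip 0.78 [315. 282.] [0.6031 0.1631 0.059 ]
[0.52071577 0.23342384 0.2600099 ] [ 1.84737400e+00  2.53953904e+00 -5.11656584e-04] [-0.02810196  0.42723745 -0.64371003  1.82027864  0.30282505  0.99350124
 -0.48314179]
```

View pics/w1.png

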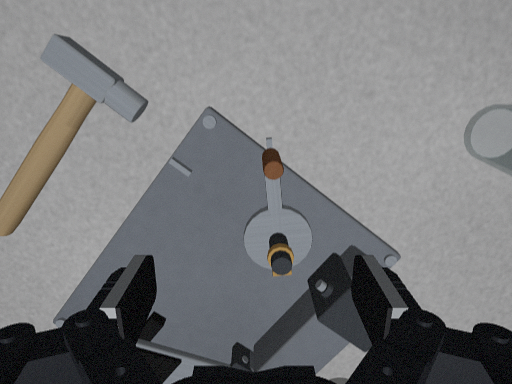

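The wrist view shows the grip top at (272,171), the nib above it, the rib at (180,166), and the bed's left corners at (208,107) and (398,258). The arm was still settling, so I'll take one fresh shot.

```bash
cat > m.py <<'E'
from h import *
from scipy.optimize import least_squares
def T(q,X): c,s_=np.cos(q[2]),np.sin(q[2]);return np.array([q[0]+c*X[0]-s_*X[1],q[1]+s_*X[0]+c*X[1],X[2]])
def meas(f):
    D={}
    for t,z in dict(handle_top=.079,holder_axis=.014,ring_face=.059,index_mark=.022,punch_tip=.059,treadle_pad=.073).items():
        e=tip_of(t,f)
        if e and e[0]["p"]>.5: D[t]=at_z(f,e[0]["point"],z);print(t,round(e[0]["p"],2),np.round(e[0]["point"]),np.round(D[t],4))
    return D
E
python3 - <<'E'
from m import *
f=grab_frame("wrist")
o=readout.get_obs();print(o["tcp_pos"],o["qvel"].round(3))
D=meas(f)
for n in((208,107),(398,258)): print(at_z(f,n,.014))
g=f["img"];import cv2
q0=np.array([.5331,.0928,-.334])
for X in [(-.13,.15,.014),(.12,.15,.014),(-.117,.09,.022),(0,.09,.076)]: print(X,proj(f,T(q0,X)).round(1))
b=f["img"].copy()
save({"img":cv2.resize(b[90:310,150:420],(800,652))[:600]},"w2.png")
E
```

```text
[0.5205795  0.23370399 0.26002541] [-0.005  0.001 -0.005 -0.001 -0.001  0.    -0.001]
handle_top 0.79 [272. 163.] [0.5286 0.2546 0.079 ]
holder_axis 0.84 [275. 227.] [0.5616 0.178  0.014 ]
ring_face 0.56 [283. 266.] [0.5712 0.1629 0.059 ]
index_mark 0.59 [179. 162.] [0.4538 0.2165 0.022 ]
punch_tip 0.58 [316. 275.] [0.6033 0.1638 0.059 ]
[0.46563673 0.27106487 0.014     ]
[0.69449086 0.1843107  0.014     ]
(-0.13, 0.15, 0.014) [203.1  98.2]
(0.12, 0.15, 0.014) [403.6 249.4]
(-0.117, 0.09, 0.022) [176.6 161.3]
(0, 0.09, 0.076) [280.6 259.3]
```

View pics/w2.png

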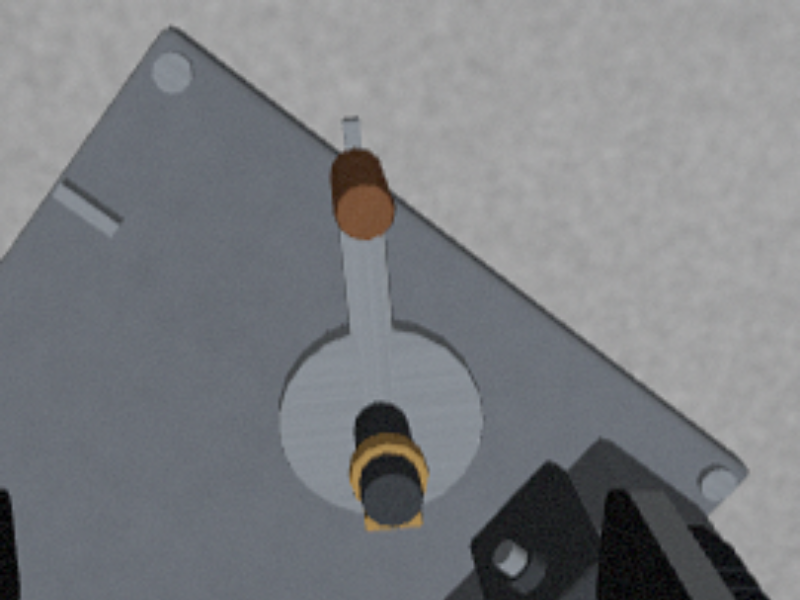

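```bash
python3 - <<'E'
from m import *
f=grab_frame("wrist")
px=lambda x,y:np.array([150+x/2.963,90+y/2.963])
O=[((170,27),(-.13,.15,.014)),((748,470),(.12,.15,.014)),((89,212),(-.117,.09,.022)),((392,498),(0,.09,.076))]
fun=lambda q:np.concatenate([proj(f,T(q,X))-px(*p) for p,X in O])
R=least_squares(fun,[.533,.093,-.33],loss="soft_l1");q=R.x;print(q,R.fun.round(1))
ax=T(q,(0,.09,.014));h=at_z(f,px(364,211),.079);d=h-ax
print("axis",ax,"handle",h,np.hypot(*d[:2]),"a",np.pi-(np.arctan2(d[1],d[0])-q[2]))
for a in(0,.9,.3,.6):print(a,T(q,(-.085*np.cos(a),.09+.085*np.sin(a),.079)))
print("pad",T(q,(-.0445,-.09,.073)))
E
```

```text
[ 0.53443936  0.09480654 -0.33620398] [-1.3 -1.1  3.   1.5 -0.9 -0.5  0.7  1.4]
axis [0.56413089 0.17976778 0.014     ] handle [0.52799972 0.25745235 0.079     ] 0.0856758693107875 a 0.7992516319362903
0 [0.48388972 0.20780979 0.079     ]
0.9 [0.53621824 0.26005404 0.079     ]
0.3 [0.49576056 0.23027022 0.079     ]
0.6 [0.51373871 0.24821942 0.079     ]
pad [0.4627392  0.02452611 0.073     ]
```

```bash
python3 go.py .528 .2565 .112 2.0
```

```text
pos [0.5202 0.2348 0.26  ] shift [0.0366 0.0283 0.2959] turn [ 0.0001  0.0001 -0.0181]
```

Emit:
step_arm(commands=[[0.037,0.028,0.0,0,0,-0.018,-1],[0.037,0.028,0.05,0,0,-0.018,-1],[0.037,0.028,0.11,0,0,-0.018,-1],[0.037,0.028,0.17,0,0,-0.018,-1],[0.037,0.028,0.23,0,0,-0.018,-1],[0.037,0.028,0.28,0,0,-0.018,-1],[0.037,0.028,0.296,0,0,-0.018,-1],[0.037,0.028,0.296,0,0,-0.018,-1],[0.037,0.028,0.296,0,0,-0.018,-1],[0.037,0.028,0.296,0,0,-0.018,-1]], newtons=20)

```text
clock: 6.3
tcp_pos: [0.5283, 0.2568, 0.1129]
orientation: [1.698, 2.642, 0.002]
contact_force: [0.5, -0.2, 0.1]
grip_width: 0.0854
```

```bash
python3 - <<'E'
from m import *
f=grab_frame("wrist");save(f,"w3.png");meas(f)
E
python3 go.py .528 .2565 .112 2.0
```

```text
handle_top 0.55 [255. 314.] [0.5291 0.2563 0.079 ]
holder_axis 0.84 [250. 358.] [0.5623 0.1781 0.014 ]
index_mark 0.93 [ 94. 249.] [0.4551 0.2171 0.022 ]
pos [0.5279 0.2566 0.1121] shift [-0.0003  0.0002  0.0001] turn [ 0.0001  0.0001 -0.0001]
```

View pics/w3.png

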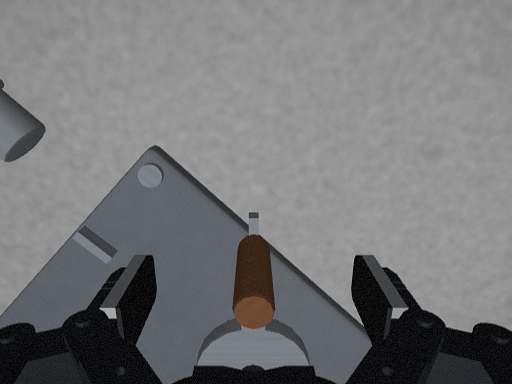

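The grip is centred between the open jaws, with its top at (254,312). I'll close on it.

Emit:
step_arm(commands=[[0,0,0,0,0,0,1],[0,0,0,0,0,0,1],[0,0,0,0,0,0,1],[0,0,0,0,0,0,1],[0,0,0,0,0,0,1],[0,0,0,0,0,0,1],[0,0,0,0,0,0,1],[0,0,0,0,0,0,1],[0,0,0,0,0,0,1],[0,0,0,0,0,0,1]], newtons=20)

```text
clock: 7.9
tcp_pos: [0.5279, 0.2566, 0.1121]
orientation: [1.698, 2.642, 0.0]
contact_force: [-0.1, 0.3, 1.6]
grip_width: 0.0158
```

```bash
cat > arc.py <<'E'
from m import *
from go import Ro
import sys
ax=np.array([.563,.179]);yaw=-.34
o=readout.get_obs();p=o["tcp_pos"];R=Ro.from_rotvec(o["orientation"])
d=p[:2]-ax;a0=np.pi-(np.arctan2(d[1],d[0])-yaw);print("a0",a0,np.hypot(*d),o["contact_force"],o["grip_width"])
for k in range(1,9):
    a=a0*(1-k/8);t=np.pi-a+yaw
    P=np.array([*(ax+.085*np.array([np.cos(t),np.sin(t)])),p[2]])
    print(np.round(R.inv().apply(P-p)/.5,4),"turn",round(-(a0-a)/2/np.pi,4))
E
python3 arc.py
```

```text
a0 0.8060033175196089 0.08520875357186491 [-0.12146191  0.3024848   1.57170031] 0.01578949954340861
[-0.0012 -0.0171 -0.    ] turn -0.016
[-0.0037 -0.034  -0.    ] turn -0.0321
[-0.0079 -0.0506 -0.    ] turn -0.0481
[-0.0138 -0.0667 -0.    ] turn -0.0641
[-0.0212 -0.0821 -0.    ] turn -0.0802
[-0.0302 -0.0967 -0.    ] turn -0.0962
[-0.0406 -0.1103 -0.    ] turn -0.1122
[-0.0523 -0.1229 -0.    ] turn -0.1283
```

Emit:
step_arm(commands=[[-0.001,-0.017,0,0,0,-0.016,1],[-0.004,-0.034,0,0,0,-0.032,1],[-0.008,-0.051,0,0,0,-0.048,1],[-0.014,-0.067,0,0,0,-0.064,1],[-0.021,-0.082,0,0,0,-0.08,1],[-0.03,-0.097,0,0,0,-0.096,1],[-0.041,-0.11,0,0,0,-0.112,1],[-0.052,-0.123,0,0,0,-0.128,1],[-0.052,-0.123,0,0,0,-0.128,1],[-0.052,-0.123,0,0,0,-0.128,1]])

```text
clock: 9.15
tcp_pos: [0.4827, 0.2072, 0.1121]
orientation: [0.531, 3.096, -0.001]
contact_force: [-0.2, -2.0, 2.5]
grip_width: 0.0155
```

```bash
python3 - <<'E'
from m import *
f=grab_frame("wrist");save(f,"w4.png");meas(f)
o=readout.get_obs();print(o["tcp_pos"],o["contact_force"],o["grip_width"],o["joints"])
E
```

```text
handle_top 0.83 [253. 316.] [0.4835 0.2065 0.079 ]
holder_axis 0.95 [252. 360.] [0.5634 0.1778 0.014 ]
index_mark 0.58 [253. 182.] [0.4525 0.2173 0.022 ]
[0.48278707 0.20733686 0.11205911] [-1.17260023 -2.72023121  1.40898554] 0.015259575303404192 [ 0.07156165  0.62959278 -0.76290389  2.01509039  0.64109352  0.75027885
  0.14657126]
```

View pics/w4.png

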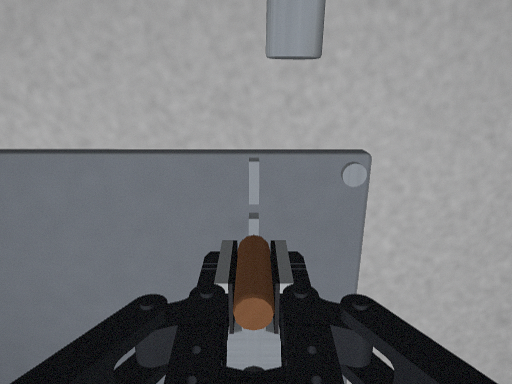

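The nib (rows 212–235, column ~254) lines up with the rib (column ~254) and the bed's front edge is level. I'll check this numerically.

```bash
python3 - <<'E'
import cv2,numpy as np
g=cv2.imread("pics/w4.png",0).astype(float)
for a,b in((162,182),(182,202),(214,220),(221,230)):
    l=g[a:b,240:268].mean(0);m=np.median(l[:5]);w=np.clip(l-m-8,0,None);print(a,b,(w*np.arange(240,268)).sum()/w.sum(),l.round().astype(int)[6:22])
for c in(60,150,230,300,340): 
    d=np.diff(g[140:165,c-5:c+5].mean(1));print(c,140+np.argmin(d),d.min())
E
```

```text
162 182 253.4699128216032 [112 111 112 146 144 143 144 142 143 143 143 144 144 118 111 111]
182 202 253.4921875 [112 111 110 145 143 144 142 144 143 143 143 143 145 115 111 111]
214 220 nan [111 111 110  88  87  88  90  89  90  88  89  89  95 114 113 112]
221 230 253.44417177914113 [109 110 119 145 143 143 143 143 143 144 142 145 143 110 112 111]
60 148 -63.7
150 148 -65.89999999999999
230 148 -67.69999999999999
300 148 -64.4
340 148 -66.1<stdin>:4: RuntimeWarning: invalid value encountered in scalar divide
```

Rib and nib both sit at column 253.5, so they are collinear to under 0.2 px. Releasing.

Emit:
step_arm(commands=[[0,0,0,0,0,0,0],[0,0,0,0,0,0,0],[0,0,0,0,0,0,0],[0,0,0,0,0,0,0],[0,0,0,0,0,0,0],[0,0,-0.02,0,0,0,0],[0,0,-0.07,0,0,0,0],[0,0,-0.13,0,0,0,0],[0,0,-0.19,0,0,0,0],[0,0,-0.19,0,0,0,0]])

```text
clock: 10.75
tcp_pos: [0.4838, 0.2083, 0.2098]
orientation: [0.528, 3.092, 0.003]
contact_force: [0.3, 0.0, -0.1]
grip_width: 0.0427
```

```bash
python3 - <<'E'
from m import *
f=grab_frame("wrist");save(f,"w5.png");D=meas(f)
g=f["img"].mean(2)
save({"img":cv2.resize(f["img"][130:384,100:440],(800,598))},"w5.png")
E
python3 go.py .465 .0228 .155 2.806
```

```text
handle_top 0.84 [251. 211.] [0.4839 0.207  0.079 ]
holder_axis 0.92 [248. 269.] [0.5603 0.1768 0.014 ]
ring_face 0.81 [249. 320.] [0.578 0.172 0.059]
index_mark 0.78 [252. 140.] [0.4523 0.2188 0.022 ]
punch_tip 0.71 [250. 351.] [0.6065 0.163  0.059 ]
pos [0.4823 0.2072 0.2063] shift [-0.0897 -0.3593  0.1031] turn [-0.0002 -0.     -0.0004]
```

View pics/w5.png

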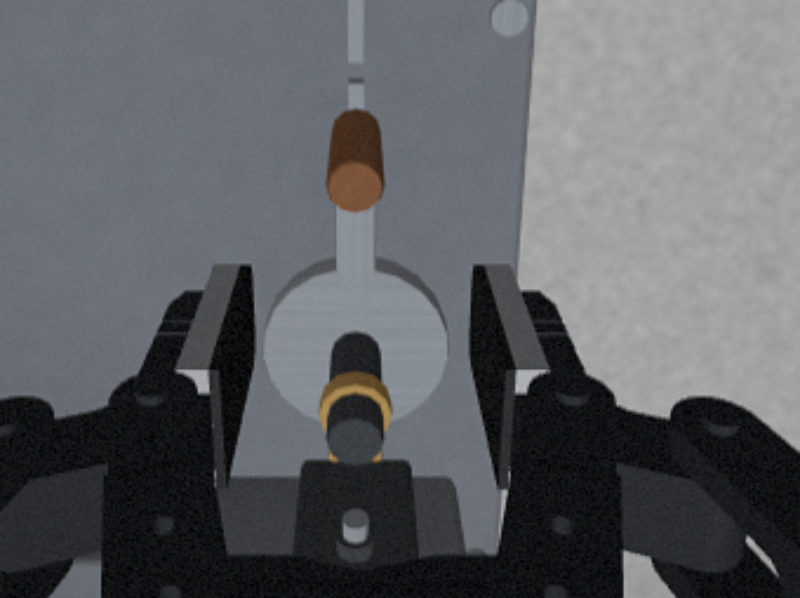

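Rib, nib, grip, ring and punch all lie on one column (~355), so the holder stayed aligned after release. Next I'll go above the treadle pad with the fingers shut.

Emit:
step_arm(commands=[[-0.02,-0.08,0,0,0,0,0],[-0.04,-0.16,0,0,0,0,1],[-0.06,-0.24,0,0,0,0,1],[-0.08,-0.32,0.0,0,0,0,1],[-0.09,-0.359,0.02,0,0,0,1],[-0.09,-0.359,0.05,0,0,0,1],[-0.09,-0.359,0.07,0,0,0,1],[-0.09,-0.359,0.07,0,0,0,1],[-0.09,-0.359,0.07,0,0,0,1],[-0.09,-0.359,0.07,0,0,0,1]], newtons=30)

```text
clock: 12.35
tcp_pos: [0.4655, 0.0235, 0.1719]
orientation: [0.527, 3.097, -0.001]
contact_force: [0.7, 0.8, -0.1]
grip_width: -0.0001
```

```bash
python3 - <<'E'
from m import *
f=grab_frame("wrist");D=meas(f);s=grab_frame("side");t=grab_frame("top")
print("side/top");meas(s);meas(t)
a=cv2.resize(f["img"],(400,300));b=cv2.resize(s["img"][130:280,150:350],(400,300))
save({"img":np.hstack([a,b])},"w6.png")
o=readout.get_obs();print(o["tcp_pos"],o["grip_width"],o["joints"],o["contact_force"])
E
python3 go.py .4585 .025 .112 2.806
```

```text
holder_axis 0.74 [496. 252.] [0.566  0.1787 0.014 ]
side/top
handle_top 0.81 [198. 171.] [0.4895 0.2049 0.079 ]
holder_axis 0.58 [234. 190.] [0.5672 0.1787 0.014 ]
ring_face 0.73 [241. 172.] [0.5862 0.1769 0.059 ]
index_mark 0.83 [183. 189.] [0.457  0.2346 0.022 ]
punch_tip 0.6 [250. 171.] [0.6081 0.1706 0.059 ]
treadle_pad 0.82 [225. 221.] [0.4684 0.0231 0.073 ]
handle_top 0.57 [193. 226.] [0.4858 0.2122 0.079 ]
holder_axis 0.67 [191. 240.] [0.4491 0.2271 0.014 ]
ring_face 0.67 [212. 186.] [0.5758 0.1696 0.059 ]
index_mark 0.94 [192. 238.] [0.4549 0.2236 0.022 ]
treadle_pad 0.87 [274. 232.] [0.4695 0.0311 0.073 ]
[0.46517917 0.02292382 0.17150546] -0.00018430467885908965 [ 0.52561543  0.45739563 -0.85430322  2.11520909  0.49532767  0.77862753
  0.59046155] [ 0.08125617 -0.78559062  0.45668584]
pos [0.4652 0.0229 0.1715] shift [ 0.0139 -0.0004  0.119 ] turn [-0.0002 -0.0001 -0.0004]
```

View pics/w6.png

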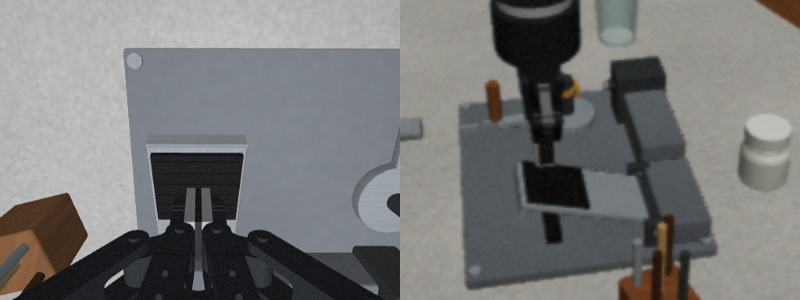

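Closed fingers are centred over the pad and the file block stands clear. Pressing down.

Emit:
step_arm(commands=[[0.0,0,0.02,0,0,0,1],[0.0,0,0.04,0,0,0,1],[0.002,0,0.055,0,0,0,1],[0.005,0,0.07,0,0,0,1],[0.008,0,0.085,0,0,0,1],[0.011,0,0.1,0,0,0,1],[0.014,0,0.11,0,0,0,1],[0.014,0,0.115,0,0,0,1],[0.014,0,0.117,0,0,0,1],[0.014,0,0.117,0,0,0,1]])

```text
clock: 14.65
tcp_pos: [0.4585, 0.0254, 0.1142]
orientation: [-0.528, -3.097, 0.005]
contact_force: [-7.7, -1.7, 27.0]
grip_width: -0.0003
```

```bash
python3 - <<'E'
from m import *
s=grab_frame("side");meas(s)
o=readout.get_obs();print(o["tcp_pos"],o["contact_force"])
save({"img":cv2.resize(s["img"][130:280,150:350],(800,600))},"s2.png")
E
```

```text
handle_top 0.57 [195. 170.] [0.4854 0.2146 0.079 ]
holder_axis 0.95 [237. 191.] [0.569  0.1701 0.014 ]
ring_face 0.89 [239. 173.] [0.5804 0.1763 0.059 ]
treadle_pad 0.96 [222. 235.] [ 0.4466 -0.0111  0.073 ]
[0.45847795 0.02536943 0.1141611 ] [-6.8701173  -1.43318694 27.17763561]
```

27 N at TCP z 0.114 is above the 13 N spring force, and the height matches the stop. I'll hold a bit longer, then ease up.

Emit:
step_arm(commands=[[0,0,0.0,0,0,0,1],[0,0,0.0,0,0,0,1],[0,0,0,0,0,0,1],[0,0,0,0,0,0,1],[0,0,0,0,0,0,1],[0,0,0,0,0,0,1],[0,0,0,0,0,0,1],[-0.002,0,-0.015,0,0,0,1],[-0.006,0,-0.03,0,0,0,1],[-0.01,0,-0.045,0,0,0,1]])

```text
clock: 16.25
tcp_pos: [0.4622, 0.0241, 0.1366]
orientation: [-0.527, -3.095, 0.006]
contact_force: [-3.4, 0.9, 6.0]
grip_width: -0.0004
```

Emit:
step_arm(commands=[[-0.003,0,-0.015,0,0,0,1],[-0.005,0,-0.03,0,0,0,1],[-0.005,0,-0.05,0,0,0,1],[-0.005,0,-0.09,0,0,0,1],[-0.005,0,-0.15,0,0,0,1],[-0.005,0,-0.22,0,0,0,1],[-0.005,0,-0.29,0,0,0,1],[-0.005,0,-0.34,0,0,0,1],[-0.005,0,-0.34,0,0,0,1],[-0.005,0,-0.34,0,0,0,1]])

```text
clock: 17.5
tcp_pos: [0.4644, 0.0237, 0.3058]
orientation: [-0.527, -3.094, 0.007]
contact_force: [0.5, -0.5, -0.5]
grip_width: -0.0001
```

```bash
python3 - <<'E'
from m import *
s=grab_frame("side");meas(s);f=grab_frame("wrist");print("wrist");meas(f);t=grab_frame("top");print("top");meas(t)
for n in("tumbler","jar","file_block","hammer"):
    for g,k in((s,"side"),(t,"top")):
        e=tip_of(n,g)
        if e: print(n,k,at_z(g,e[0]["point"],0).round(3),round(e[0]["p"],2))
o=readout.get_obs();print(o["tcp_pos"],o["contact_force"],o["clock"])
a=cv2.resize(f["img"],(400,300));b=cv2.resize(s["img"][130:280,150:350],(400,300))
save({"img":np.hstack([a,b])},"w7.png")
E
```

```text
handle_top 0.69 [197. 172.] [0.4846 0.2015 0.079 ]
holder_axis 0.68 [277. 299.] [ 0.4814 -0.1507  0.014 ]
ring_face 0.91 [239. 175.] [0.5767 0.1696 0.059 ]
index_mark 0.56 [185. 189.] [0.4601 0.2309 0.022 ]
punch_tip 0.58 [251. 171.] [0.6087 0.1708 0.059 ]
treadle_pad 0.8 [221. 221.] [0.4616 0.0266 0.073 ]
wrist
handle_top 0.87 [465. 120.] [0.4814 0.2077 0.079 ]
holder_axis 0.91 [412. 191.] [0.5611 0.1753 0.014 ]
ring_face 0.62 [433. 227.] [0.5839 0.1718 0.059 ]
index_mark 0.75 [437.  82.] [0.4531 0.2174 0.022 ]
treadle_pad 0.58 [257. 174.] [0.4701 0.0243 0.073 ]
top
handle_top 0.79 [192. 228.] [0.4823 0.2143 0.079 ]
ring_face 0.59 [212. 184.] [0.5795 0.1719 0.059 ]
index_mark 0.71 [193. 238.] [0.4553 0.2213 0.022 ]
punch_tip 0.52 [215. 172.] [0.609  0.1639 0.059 ]
treadle_pad 0.98 [277. 232.] [0.4701 0.0248 0.073 ]
tumbler side [0.729 0.353 0.   ] 0.9
tumbler top [0.726 0.344 0.   ] 0.65
jar side [ 0.715 -0.005  0.   ] 0.58
jar top [0.723 0.344 0.   ] 0.28
file_block side [ 0.493 -0.142  0.   ] 0.92
file_block top [ 0.485 -0.145  0.   ] 0.95
hammer side [0.329 0.188 0.   ] 0.94
hammer top [0.335 0.198 0.   ] 0.8
[0.46502362 0.02390723 0.30657216] [ 0.14772334  0.58955151 -0.89414613] 18.95
```

View pics/w7.png

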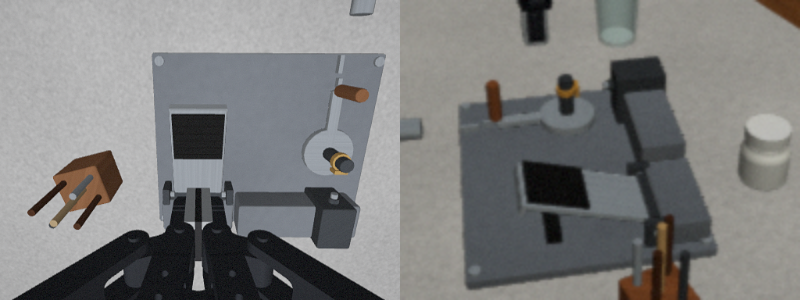

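View pics/s2.png

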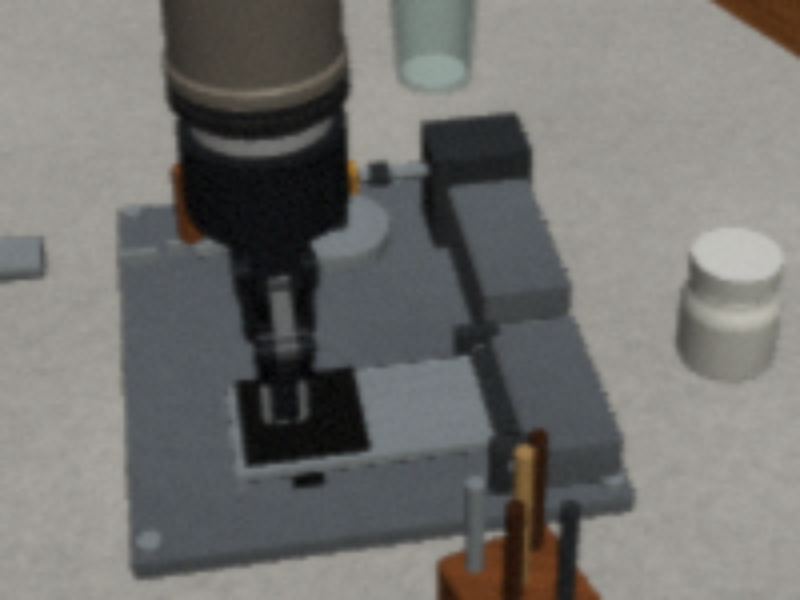

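During the press the treadle was level and the punch was out at the ring (around 400,170 in the second picture). Now the treadle is back up, the arm still points at the rib, and the robot is clear.

```bash
python3 -c "
from bench import r;print(r.hand_in())"
```

```text
the job is handed in; nothing more can be done
None
```

I swung the ring holder by its grip until the arm pointed at the rib. I then pressed the treadle to its stop, held it about a second, and let it spring back before handing in. The whole job took about 19 s of the 48 s allowed.

- **Alignment:** with the grip still held, the nib and rib matched to under 0.2 px in the wrist view. After release, the rib, nib, ring and punch still lay on one line. The picture after stamping shows the arm still pointing at the rib; I judged that by eye and did not measure it again.
- **Stamping:** I read the stop from force and height, with 27 N against a spring of about 13 N and a tool height matching the level treadle. The side picture shows the punch out at the ring.
- **Treadle return:** the pad came back to its rest position in all three cameras, to within a few millimetres. The robot was about 0.16 m clear and touching nothing.
- **Other things on the bench:** the tumbler, jar, file block and hammer are within about 10 mm of where the cameras first put them, which is within the networks' scatter.
- **Disagreements:** the networks gave a few stray readings. One side-view holder-axis report fell on the file block, and one low-confidence jar report in the top view fell on the tumbler. The pictures contradicted both, so I ignored them.

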